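# Nudge a pottery bat home over the banding wheel's two pins

## Task

The square wooden bat on the banding wheel is riding on top of the wheel's two pins instead of sitting over them. Do not pick the bat up: with the fingertips or the outside of the fingers, nudge it sideways by its edges until both of its holes drop over the two pins and it lies flat on the wheel head. A damp clay pot stands on the bat: keep it standing in the middle without touching it, and leave the things round the wheel where they are.

Things in the scene. Friction and masses are not known exactly. Their poses are not given: they have to be found in the camera images.
- head (a point): Centre of the top face of the wheel's round aluminium head: 150 mm across, its top 80 mm above the table, on a dark green foot 170 mm across. The wheel is heavy and its lock screw is done up, so nothing of it moves or turns. z is up, x runs from pin_a to pin_b. Place and yaw of the wheel vary.
- pin_a (a point): Foot of the first steel pin, level with the head's top face, at x = -55 mm in the head's frame. Both pins are 10 mm thick, stand 8 mm above the head and have hemispherical ends, so a hole within about 3 mm of its pin slides down over it.
- pin_b (a point): Foot of the second steel pin, at x = +55 mm in the head's frame.
- bat_mid (a point): Centre (half-way up) of the bat: loose wooden square, 160 x 160 x 12 mm, corner radius 14 mm, about 0.3 kg; sides parallel to its x and y, x from hole_a to hole_b, z up. Starts on the pin tops, leaning a little onto the head, 12 to 24 mm too far along the head's +x, up to 15 mm off in y, 0.13 rad in yaw. In place: 6 mm straight above head, axes parallel.
- hole_a (a point): Centre of the round through-hole (12 mm) at the underside of the bat, at x = -55 mm in the bat's frame; it belongs over pin_a.
- hole_b (a point): Centre of the through-slot (18 mm long along the bat's x, 12 mm wide) at the underside of the bat, at x = +55 mm in the bat's frame; it belongs over pin_b.
- pot_mid (a point): Centre (half-way up) of the dark brown clay pot, 64 mm across and 70 mm high, standing loose on the middle of the bat, within 12 mm of its centre.
- slip_jar: Bystander: cream jar with a green cap, 58 mm across, 75 mm high, loose; origin at the centre of its underside.
- ring_cutter: Bystander: steel ring cutter, 66 mm across, 26 mm high, loose; origin at the centre of its underside.
- wood_rib: Bystander: oval wooden rib, 40 x 89 x 8 mm, lying loose; origin at the centre of its underside.
- loop_tool: Bystander: loop trimming tool with a wooden handle, 173 mm long, 14 mm high, lying loose; origin at the centre of its underside.
Not all that is in view belongs to the job. Leave any pink look-alike of the part that bears pot_mid alone.

How it is judged:
By the outcome, as a careful person would: the job done as asked, in the order asked, and still so for the second after the job is handed in, with the robot touching nothing.
It also fails if it takes over 48 s, if anything falls off the work surface, if the arm or the gripper's body presses on something with over 40 N, if the wrist force passes 120 N, or if a joint passes its speed limit or range.

## Robot

A 6-joint arm with a two-finger parallel gripper is mounted at the origin on the work surface; the furniture and walls round the work are solid. World frame = base frame: x ahead of the robot, y to its left, z up, the work surface at z = 0. Lengths are in m, angles in rad, forces in N, time in s.
With the tool pointing down it reaches from about 0.25 to 0.725 m from the base axis. Payload 4 kg.
Tool frame: the origin (TCP) lies between the finger pads; the fingertips stand 11 mm ahead of it and the grasp point (between the pads) lies 8 mm behind it; z points along the fingers, y is the line along which they close (so a half turn about z gives the same grasp; the last joint's range is limited). The gripper opens to 85 mm and grips with 20 to 120 N. Pads are 22 mm wide; open, the fingers measure 114 mm over their backs; the gripper's body (76 mm by 85 mm) begins 54 mm behind the grasp point. The pads swing forward as they close: fully open they stand 13 mm farther back than shut.
Start: joints at [1.32, 0.241, 0.005, 1.335, 0, 1.571], TCP at [0.124, 0.484, 0.242] pointing down, gripper open.
Joint ranges: [-2.72, 2.72], [-1.05, 1.87], [-1.09, 1.28], [-1.99, 2.15], [-1.42, 1.44], [-3.14, 3.14]. Speed limits (rad/s): [2.79, 2.79, 3.14, 3.14, 3.14, 3.14].

## Interface

Orientations are given as a unit quaternion [x, y, z, w].
In Python, from workcell import ctrl gives the robot as it stands.
- The arm moves only by the shell command python3 -m creep 'ROWS' [FORCE]. ROWS is a JSON object of lists of equal length, an entry for each row: "dp": the shift along the tool's x, y, z in m, a list of three; "turn": the turn about the tool's z in rad; "claw": the closure in counts, from 0 (fully open) to 255 (shut). A call has 1 to 5 rows; each row is the pose to reach, as a shift and turn from the pose commanded when the call began, along the tool's axes at that moment; what a row does not reach only later rows make up. A row lasts 1/12 s, in which the tool goes at most 41.7 mm and 7.16 degrees, less where a joint would pass 70% of its speed; a pose out of reach is approached as far as the arm can. A call with a gripper value outside its range is refused whole. The fingers move at their own pace and stop on an object; FORCE is the grip in N (left out, the last holds). Time passes only in rows, so rows that repeat a pose let the fingers close. It gives the time, the measured TCP pose, the force, the opening and the grip force at its end, in the units of the state.
- ctrl.observe(): the state, without advancing time (a new reading comes with each control period).
- ctrl.camera(name): name is "side" or "top" or "wrist"; returns the picture (384x512x3 uint8, red, green, blue); there is no depth.
- ctrl.camera_params(name): a dict with "fx", "fy", "cx", "cy" (pixels), "R" (3x3) and "t" (3): a world point X has camera coordinates R X + t; the wrist camera has in their place "mount" (4x4, takes a point from camera to tool coordinates, whose origin is the TCP and whose axes are the flange's). Camera axes: x right, y down, z forward; pixel columns grow to the right and rows downward; lengths in m; the calibration is good to about 2 mm. A picture is of the moment at which its call begins: read the wrist's pose just before it. camera_params takes no time and is no camera call.
- ctrl.finish_job(): hands the job in; it is judged then, once.
The state is a dict: "clock": time; "joint_pos": joint angles; "qvel": joint speeds; "tau": joint torques, N m; "eef_pos": TCP position; "tool_rot": TCP orientation; "ft_force": force on the tool from outside, world axes, zero at the start; "torque": the same for the moment, N m; "width": finger opening in m; "finger_force": force on a finger pad.
Only numpy, scipy, OpenCV 4.12 (cv2) and the standard library are available. Lean on these libraries where they do the work, as an engineer would, in place of code of your own. Each camera call takes 0.05 s, during which the arm holds its last target. There are 200 camera calls.

## Working session

There is one attempt and no reset: what is moved stays moved. The work goes in short steps, Python scripts to look and compute and a shell command to move; the robot and the scene stay as the last step left them, time stands still between calls to the robot, and variables do not carry over. Pictures are saved under pics/ and viewed, at most 10 in all, crops included, and the job is handed in when it is done.

```bash
ls; mkdir -p pics; python3 - <<'E'
from workcell import ctrl
import cv2,numpy as np
s=ctrl.observe();print(s)
ims=[]
for n in("top","side"):
    im=ctrl.camera(n);cv2.imwrite(f"pics/{n}0.png",im[...,::-1]);p=ctrl.camera_params(n);print(n,{k:np.round(v,4).tolist() for k,v in p.items()})
print({k:np.round(v,4).tolist() for k,v in ctrl.camera_params("wrist").items()})
E
```

```text
pics
{'clock': 0.0, 'joint_pos': array([ 1.31998656e+00,  2.41451950e-01,  3.72367216e-03,  1.33517484e+00,
       -3.11113875e-05,  1.57078306e+00]), 'qvel': array([-0.00032634,  0.00027188,  0.00213914,  0.00217157,  0.00028431,
       -0.00150432]), 'tau': array([ 3.95860779e-04, -3.72320902e+01,  2.52405828e+01,  1.71754573e-02,
       -4.98907275e-05, -5.00220580e-06]), 'eef_pos': array([0.1239542 , 0.48377263, 0.24139324]), 'tool_rot': array([ 1.25069779e-01,  9.92147388e-01, -1.04706915e-03, -1.16328508e-04]), 'ft_force': array([ 0.69018268, -0.35091681,  0.51224655]), 'torque': array([0.05302346, 0.00072878, 0.0024292 ]), 'finger_force': 0.0, 'width': 0.08512658239084954}
top {'fx': 498.5898, 'fy': 498.5898, 'cx': 261.9638, 'cy': 190.0416, 'R': [[0.0147, -0.9999, -0.0039], [-0.9907, -0.0141, -0.1354], [0.1353, 0.0058, -0.9908]], 't': [-0.0574, 0.4122, 1.3255]}
side {'fx': 383.9516, 'fy': 383.9516, 'cx': 259.6595, 'cy': 195.1051, 'R': [[0.9876, -0.1548, 0.0273], [-0.0397, -0.4135, -0.9096], [0.1521, 0.8972, -0.4145]], 't': [-0.4264, 0.0739, 1.0845]}
{'fx': 294.5854, 'fy': 294.5854, 'cx': 256.6292, 'cy': 191.8523, 'mount': [[-0.0003, -0.9568, -0.2909, 0.0748], [1.0, -0.0002, -0.0, -0.0002], [-0.0, -0.2909, 0.9568, -0.1327], [0.0, 0.0, 0.0, 1.0]]}
```

View pics/top0.png

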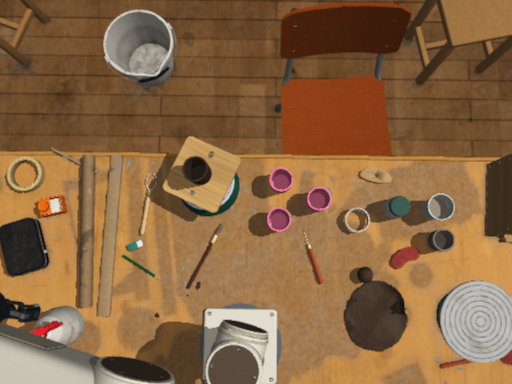

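View pics/side0.png

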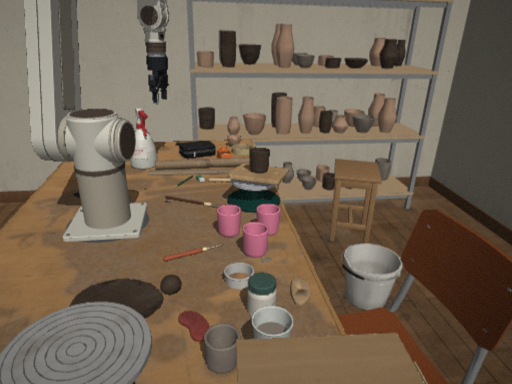

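```bash
python3 - <<'E'
import cv2,numpy as np
a=cv2.resize(cv2.imread("pics/top0.png")[125:225,150:260],None,fx=5,fy=5,interpolation=cv2.INTER_CUBIC)
b=cv2.resize(cv2.imread("pics/side0.png")[140:220,215:295],None,fx=5,fy=5,interpolation=cv2.INTER_CUBIC)
b=cv2.resize(b,(250,250)) if 0 else b
im=np.zeros((500,960,3),np.uint8);im[:500,:550]=a;im[:400,555:955]=b
cv2.imwrite("pics/c0.png",cv2.resize(im,(800,417)))
E
```

```text
(no output)
```

View pics/c0.png

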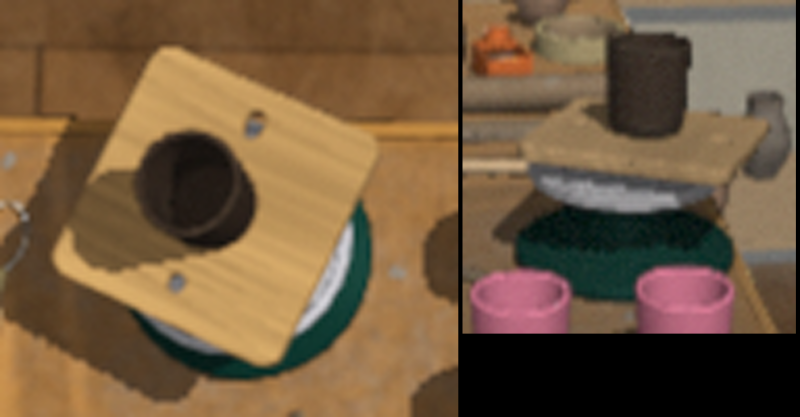

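```bash
cat > h.py <<'E'
import numpy as np,cv2
from scipy.spatial.transform import Rotation as Ro
from scipy.optimize import least_squares
from workcell import ctrl
def cam(name,s=None):
    p=ctrl.camera_params(name)
    if name!="wrist": R=np.array(p["R"]);return p,R.T,-R.T@np.array(p["t"])
    T=np.eye(4);T[:3,:3]=Ro.from_quat(s["tool_rot"]).as_matrix();T[:3,3]=s["eef_pos"]
    M=T@np.array(p["mount"]);return p,M[:3,:3],M[:3,3]
def ray(c,uv,z):
    p,R,C=c;uv=np.atleast_2d(uv)
    d=np.c_[(uv[:,0]-p["cx"])/p["fx"],(uv[:,1]-p["cy"])/p["fy"],np.ones(len(uv))]@R.T
    return C+d*((z-C[2])/d[:,2])[:,None]
def proj(c,X):
    p,R,C=c;q=(np.atleast_2d(X)-C)@R
    return np.c_[q[:,0]/q[:,2]*p["fx"]+p["cx"],q[:,1]/q[:,2]*p["fy"]+p["cy"]]
def circ(P,r):
    return least_squares(lambda c:np.hypot(P[:,0]-c[0],P[:,1]-c[1])-r,P[:,:2].mean(0)).x
E
python3 - <<'E'
from h import *
c=cam("top");im=cv2.imread("pics/top0.png")
f=lambda u,v:(150+u/4.1667,125+v/4.17)
pt={"holeA":(177,282),"slotB":(255,122),"cTL":(168,45),"cTR":(380,142),"cBR":(275,368),"cBL":(52,262)}
for k,v in pt.items(): print(k,ray(c,f(*v),.099).round(4))
print("pot top",ray(c,f(193,184),.17).round(4))
# foot rim: green mask contour, lower/right
hsv=cv2.cvtColor(im,cv2.COLOR_BGR2HSV);m=cv2.inRange(hsv,(70,60,20),(95,255,140));m[:,:170]=0;m[:130]=0;m[225:]=0;m[:,250:]=0
n,l,st,ce=cv2.connectedComponentsWithStats(m);i=1+st[1:,4].argmax();print(st[i])
cn=max(cv2.findContours((l==i).astype(np.uint8),0,1)[0],key=len)[:,0]
h=cv2.convexHull(cn)[:,0];P=ray(c,h,.02);print(h.tolist())
E
```

```text
holeA [[0.394  0.1266 0.099 ]]
slotB [[0.4952 0.0814 0.099 ]]
cTL [[0.5435 0.1373 0.099 ]]
cTR [[0.4836 0.0032 0.099 ]]
cBR [[0.3417 0.0647 0.099 ]]
cBL [[0.4054 0.2043 0.099 ]]
pot top [[0.4428 0.1088 0.17  ]]
[182 175  57  41 330]
[[237, 176], [238, 182], [238, 190], [236, 196], [233, 202], [226, 209], [223, 211], [221, 212], [215, 214], [209, 215], [205, 215], [201, 214], [195, 212], [190, 209], [184, 203], [182, 200], [236, 175]]
```

```bash
D='[-0.135,-0.096,-0.007]'; true
python3 -m creep '{"dp":[[-0.034,-0.024,0],[-0.068,-0.048,0],[-0.1,-0.072,0],[-0.135,-0.096,-0.007],[-0.135,-0.096,-0.007]],"turn":[0,0,0,0,0],"claw":[0,0,0,0,0]}'
python3 -m creep '{"dp":[[-0.034,-0.024,0],[-0.068,-0.048,0],[-0.1,-0.072,0],[-0.135,-0.096,-0.007],[-0.135,-0.096,-0.007]],"turn":[0,0,0,0,0],"claw":[0,0,0,0,0]}'
python3 -m creep '{"dp":[[-0.034,-0.024,0],[-0.068,-0.048,0],[-0.1,-0.072,0],[-0.135,-0.096,-0.007],[-0.135,-0.096,-0.007]],"turn":[0,0.08,0.17,0.17,0.17],"claw":[0,0,0,0,0]}'
python3 -m creep '{"dp":[[0,0,0],[0,0,0]],"turn":[0,0],"claw":[0,0]}'
python3 - <<'E'
from h import *
s=ctrl.observe();im=ctrl.camera("wrist");cv2.imwrite("pics/w1.png",im[...,::-1]);np.save("w1.npy",s,allow_pickle=True)
E
```

```text
clock: 0.52
eef_pos: [0.2342, 0.3532, 0.2498]
tool_rot: [0.129, 0.992, -0.001, 0.001]
ft_force: [-0.6, -0.2, 0.3]
width: 0.0857
finger_force: 0.0
clock: 0.93
eef_pos: [0.3418, 0.2271, 0.2569]
tool_rot: [0.13, 0.992, -0.001, 0.001]
ft_force: [0.1, 0.8, -0.4]
width: 0.0857
finger_force: 0.0
clock: 1.35
eef_pos: [0.4489, 0.101, 0.2636]
tool_rot: [0.212, 0.977, -0.001, 0.002]
ft_force: [0.7, 0.2, 0.2]
width: 0.0854
finger_force: 0.0
clock: 1.52
eef_pos: [0.4444, 0.1053, 0.2628]
tool_rot: [0.209, 0.978, 0.0, -0.001]
ft_force: [0.1, -0.6, 0.1]
width: 0.0856
finger_force: 0.0
```

View pics/w1.png

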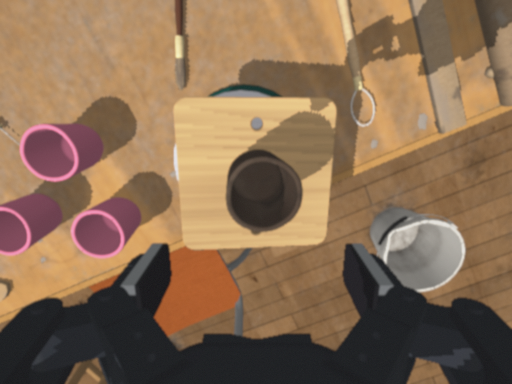

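```bash
python3 -m creep '{"dp":[[0.04,0,0],[0.08,0,0],[0.115,0,0],[0.15,0,0.02],[0.15,0,0.06]],"turn":[0,0,0,0,0],"claw":[0,0,0,0,0]}'
python3 -m creep '{"dp":[[0,0,0.04],[0,0,0.08],[0,0,0.1],[0,0,0.1],[0,0,0.1]],"turn":[0,0,0,0,0],"claw":[0,0,0,0,0]}'
python3 - <<'E'
from h import *
s=ctrl.observe();im=ctrl.camera("wrist");cv2.imwrite("pics/w2.png",im[...,::-1]);np.save("w2.npy",s,allow_pickle=True)
a=cv2.resize(im[150:384,130:400,::-1],None,fx=2.5,fy=2.5,interpolation=cv2.INTER_CUBIC);cv2.imwrite("pics/w2c.png",a);print(a.shape)
E
```

```text
clock: 1.98
eef_pos: [0.3051, 0.1699, 0.2062]
tool_rot: [0.205, 0.979, 0.003, 0.002]
ft_force: [1.5, 0.1, -1.9]
width: 0.0855
finger_force: 0.0
clock: 2.4
eef_pos: [0.3062, 0.1666, 0.103]
tool_rot: [0.207, 0.978, -0.001, -0.001]
ft_force: [1.3, 0.5, -0.0]
width: 0.0854
finger_force: 0.0
(585, 675, 3)
```

View pics/w2c.png

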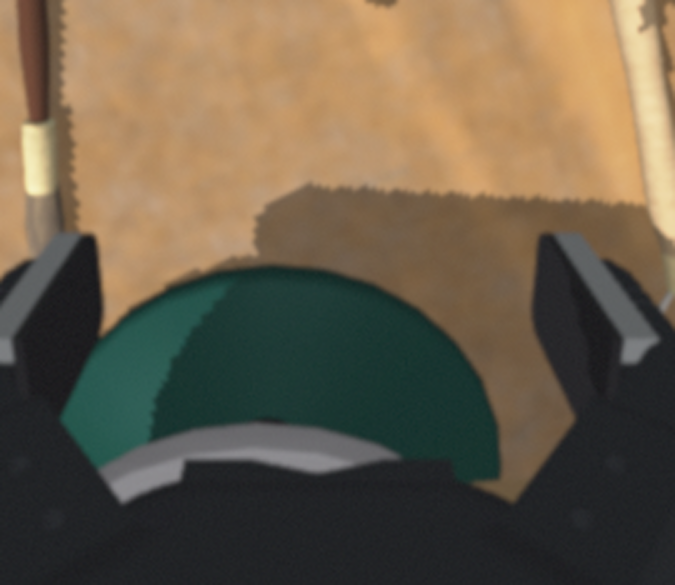

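```bash
python3 -m creep '{"dp":[[-0.015,0,0],[-0.027,0,0],[-0.027,0,0],[-0.027,0,0]],"turn":[0,0,0,0],"claw":[0,0,0,0]}'
python3 - <<'E'
from h import *
s=ctrl.observe();im=ctrl.camera("wrist");cv2.imwrite("pics/w3.png",im[...,::-1]);np.save("w3.npy",s,allow_pickle=True)
a=cv2.resize(im[230:350,150:350,::-1],None,fx=4,fy=4,interpolation=cv2.INTER_CUBIC);cv2.imwrite("pics/w3c.png",a);print(a.shape)
E
```

```text
clock: 2.78
eef_pos: [0.3342, 0.156, 0.1051]
tool_rot: [0.209, 0.978, 0.001, 0.001]
ft_force: [0.0, 0.5, -0.4]
width: 0.0854
finger_force: 0.0
(480, 800, 3)
```

View pics/w3c.png

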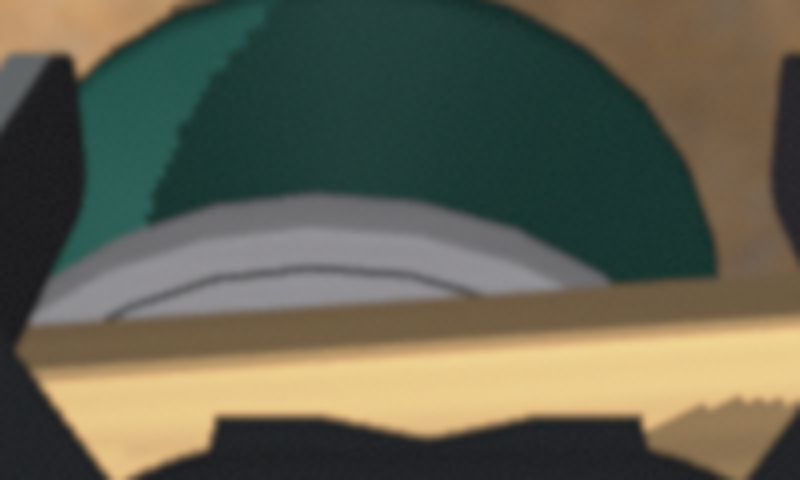

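```bash
python3 - <<'E'
from h import *
s=np.load("w3.npy",allow_pickle=True).item();c=cam("wrist",s)
f=lambda P:np.array(P)/4+[150,230]
rim=f([(110,267),(160,251),(215,238),(320,227),(420,234),(500,253),(590,287)])
gr=f([(120,315),(215,279),(310,268),(405,274),(470,292)])
P=ray(c,rim,.08);h=circ(P,.075);print("head",h,(np.hypot(*(P[:,:2]-h).T)*1e3).round(1))
G=ray(c,gr,.08);print("groove r",np.hypot(*(G[:,:2]-h).T)*1e3)
low=f([(50,325),(450,298),(780,277)]);L=ray(c,low,.08);print("bat low edge shadow on head plane, rel head",(L[:,:2]-h)*1e3)
# w1: bat corners / holes
s1=np.load("w1.npy",allow_pickle=True).item();c1=cam("wrist",s1);im=cv2.imread("pics/w1.png")
print("holeA",ray(c1,(257,124),.1))
hsv=cv2.cvtColor(im,cv2.COLOR_BGR2HSV)[80:265,150:360]
print(hsv[40,45],hsv[10,15],hsv[100,165], hsv[100,195])
# top-cam rim
ct=cam("top");e=np.array([[237,176],[238,182],[238,190],[236,196],[233,202],[226,209],[221,212],[215,214],[209,215],[201,214],[195,212],[190,209]])
for z in(0,.015,.03):
  P=ray(ct,e+.3,z);k=circ(P,.085);print(z,k,np.std(np.hypot(*(P[:,:2]-k).T))*1e3)
E
```

```text
head [0.42768589 0.09698557] [75.6 75.1 74.7 74.6 74.7 74.8 75.7]
groove r [67.30541171 67.55836742 67.18719807 67.05203079 66.42924939]
bat low edge shadow on head plane, rel head [[-69.89875796 -17.68939904]
 [-48.30092254  42.55430963]
 [-30.4751329   91.57245612]]
holeA [[0.39462317 0.12770256 0.1       ]]
[ 18 108 220] [ 15 106 187] [ 18 107 224] [ 15 117 133]
0 [0.42972727 0.09824502] 0.6496298412990975
0.015 [0.42848651 0.09721181] 0.8997586913147744
0.03 [0.42724482 0.09617814] 1.1526451005501954
```

```bash
python3 -m creep '{"dp":[[0.02,0,-0.02],[0.02,0,-0.02],[0.02,0,-0.02],[0.02,0,-0.02],[0.02,0,-0.02]],"turn":[0,0,0,0,0],"claw":[255,255,255,255,255]}'
python3 -m creep '{"dp":[[0,0,0],[0,0,0],[0,0,0]],"turn":[0,0,0],"claw":[255,255,255]}'
python3 - <<'E'
from h import *
s=ctrl.observe();im=ctrl.camera("wrist");cv2.imwrite("pics/w4.png",im[...,::-1]);np.save("w4.npy",s,allow_pickle=True)
hsv=cv2.cvtColor(im,cv2.COLOR_RGB2HSV);d=((hsv[...,2]<75)&(hsv[...,1]<110)).astype(np.uint8)
n,l,st,_=cv2.connectedComponentsWithStats(d)
b=l==l[383,256];print([(u,int(np.argmax(b[:,u])) if b[:,u].any() else 384) for u in range(0,512,20)])
E
```

```text
clock: 3.25
eef_pos: [0.3144, 0.1632, 0.1232]
tool_rot: [0.209, 0.978, -0.0, 0.0]
ft_force: [0.2, 0.1, 0.0]
width: 0.0249
finger_force: 0.0
clock: 3.5
eef_pos: [0.3144, 0.1631, 0.123]
tool_rot: [0.209, 0.978, -0.0, -0.0]
ft_force: [-0.5, -0.1, -0.2]
width: 0.0002
finger_force: 0.0
[(0, 374), (20, 360), (40, 350), (60, 340), (80, 329), (100, 318), (120, 308), (140, 297), (160, 286), (180, 261), (200, 246), (220, 239), (240, 237), (260, 241), (280, 242), (300, 258), (320, 275), (340, 278), (360, 289), (380, 300), (400, 311), (420, 322), (440, 332), (460, 343), (480, 354), (500, 364)]
```

```bash
python3 -m creep '{"dp":[[0.02,0.015,0],[0.038,0.035,0.01],[0.038,0.035,0.03],[0.038,0.035,0.061],[0.038,0.035,0.061]],"turn":[-0.1,-0.2,-0.3,-0.4,-0.5],"claw":[255,255,255,255,255]}'
python3 -m creep '{"dp":[[0,0,0],[0,0,0],[0,0,0],[0,0,0],[0,0,0]],"turn":[-0.1,-0.2,-0.3,-0.3,-0.3],"claw":[255,255,255,255,255]}'
python3 - <<'E'
from h import *
s=ctrl.observe();im=ctrl.camera("wrist");cv2.imwrite("pics/w5.png",im[...,::-1]);np.save("w5.npy",s,allow_pickle=True)
c=cam("wrist",s)
for y in(-.3,-.4,-.5): print(proj(c,np.array([.4277-.055*np.cos(y),.097-.055*np.sin(y),.08])))
a=cv2.resize(im[264:384,0:160,::-1],None,fx=5,fy=5,interpolation=cv2.INTER_CUBIC);cv2.imwrite("pics/w5c.png",a)
E
```

```text
clock: 3.97
eef_pos: [0.2911, 0.2092, 0.0585]
tool_rot: [-0.043, 0.999, -0.002, -0.003]
ft_force: [-0.9, -1.4, -0.8]
width: 0.0003
finger_force: 0.0
clock: 4.38
eef_pos: [0.2941, 0.2107, 0.0622]
tool_rot: [-0.187, 0.982, -0.0, -0.0]
ft_force: [0.1, -0.3, -0.7]
width: -0.0002
finger_force: 0.0
[[  8.41737469 348.14701464]]
[[ 18.63749022 354.13144391]]
[[ 28.10697911 360.65669937]]
```

View pics/w5c.png

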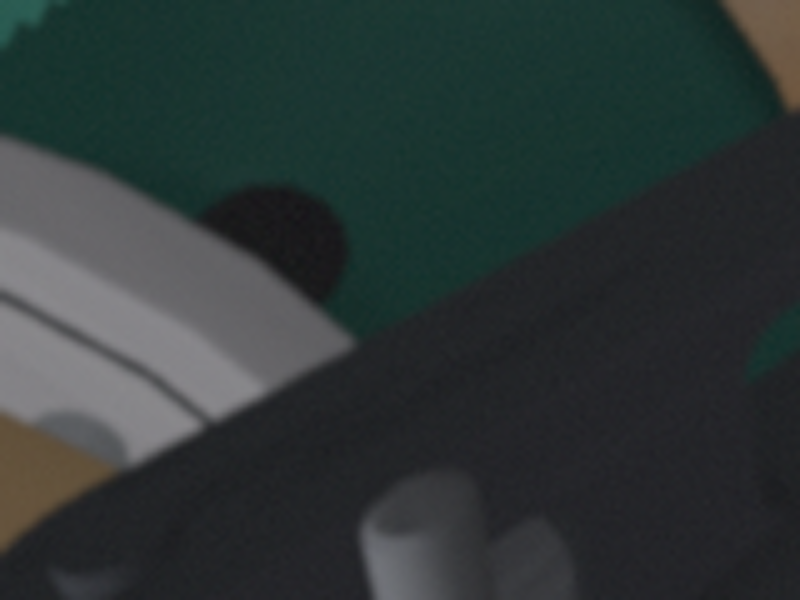

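```bash
python3 - <<'E'
from h import *
s=np.load("w5.npy",allow_pickle=True).item();c=cam("wrist",s)
f=lambda P:np.array(P)/5+[0,264]
A=ray(c,f([(38,418),(55,412),(80,411),(105,425),(122,442),(126,458)]),.08);a=circ(A,.005)
print("pin",a,(np.hypot(*(A[:,:2]-a).T)*1e3).round(1))
H=ray(c,f([(0,232),(60,252),(180,322),(262,388)]),.08);h0=np.array([.4277,.097])
print("rim r about h0",np.hypot(*(H[:,:2]-h0).T)*1e3)
G=ray(c,f([(5,293),(70,328),(150,376),(210,417)]),.08);print("groove r",np.hypot(*(G[:,:2]-h0).T)*1e3)
v=h0-a;print("dist",np.hypot(*v)*1e3,"yaw",np.arctan2(v[1],v[0]))
# bat corners in w1
s1=np.load("w1.npy",allow_pickle=True).item();c1=cam("wrist",s1)
im=cv2.imread("pics/w1.png");g=cv2.cvtColor(im,cv2.COLOR_BGR2HSV)
m=np.zeros(im.shape[:2],np.uint8);m[85:262,160:350]=1
lab=cv2.cvtColor(im,cv2.COLOR_BGR2LAB).astype(int)
print("rows@col215",[(r,im[r,215].tolist()) for r in list(range(92,102,2))+list(range(242,256,2))])
print("cols@row225",[(u,im[225,u].tolist()) for u in list(range(174,190,2))+list(range(322,340,2))])
E
```

```text
pin [0.37783026 0.11678474] [4.9 4.9 5.2 4.9 5.  4.9]
rim r about h0 [74.01018757 74.70847132 74.26454148 73.45617305]
groove r [67.44689156 66.96273565 66.74460298 66.81277477]
dist 53.65097374457347 yaw -0.37768286457572614
rows@col215 [(92, [66, 78, 66]), (94, [78, 83, 54]), (96, [113, 131, 145]), (98, [127, 180, 219]), (100, [135, 195, 229]), (242, [123, 176, 215]), (244, [129, 186, 221]), (246, [132, 190, 225]), (248, [119, 172, 215]), (250, [63, 106, 173]), (252, [47, 93, 171]), (254, [47, 93, 171])]
cols@row225 [(174, [100, 143, 184]), (176, [105, 146, 185]), (178, [105, 145, 185]), (180, [104, 147, 187]), (182, [123, 177, 216]), (184, [128, 184, 220]), (186, [127, 183, 220]), (188, [127, 183, 220]), (322, [127, 182, 220]), (324, [127, 183, 221]), (326, [117, 167, 205]), (328, [81, 115, 147]), (330, [83, 119, 156]), (332, [85, 121, 157]), (334, [88, 123, 158]), (336, [86, 122, 157]), (338, [84, 120, 156])]
```

```bash
python3 - <<'E'
from h import *
print(ctrl.observe()["joint_pos"].round(3))
E
```

```text
[ 0.622  0.162 -0.624  0.785 -0.     0.245]
```

```bash
python3 -m creep '{"dp":[[0,0,-0.04],[0,0,-0.08],[0,0,-0.12],[-0.035,-0.013,-0.12],[-0.07,-0.026,-0.12]],"turn":[0,0.1,0.2,0.3,0.42],"claw":[255,255,255,255,255]}'
python3 - <<'E'
from h import *
s=ctrl.observe();q=s["tool_rot"];print(s["eef_pos"],np.degrees(2*np.arctan2(q[1],q[0])))
E
```

```text
clock: 4.85
eef_pos: [0.3707, 0.2138, 0.1865]
tool_rot: [0.023, 1.0, 0.003, 0.004]
ft_force: [0.2, 0.4, 2.0]
width: 0.0001
finger_force: 0.0
[0.37070333 0.21376909 0.18650555] 177.38516185311622
```

```bash
python3 -m creep '{"dp":[[-0.035,0.002,0],[-0.07,0.004,0],[-0.106,0.006,0],[-0.106,0.006,0],[-0.106,0.006,0]],"turn":[0.12,0.24,0.36,0.48,0.6],"claw":[255,255,0,0,0]}'
python3 -m creep '{"dp":[[0,0,0],[0,0,0],[0,0,0],[0,0,0],[0,0,0]],"turn":[0.12,0.24,0.36,0.48,0.6],"claw":[0,0,0,0,0]}'
python3 -m creep '{"dp":[[0,0,0],[0,0,0],[0,0,0],[0,0,0],[0,0,0]],"turn":[0.12,0.24,0.36,0.48,0.6],"claw":[0,0,0,0,0]}'
python3 -m creep '{"dp":[[0,0,0],[0,0,0],[0,0,0]],"turn":[0.1,0.1,0.1],"claw":[0,0,0]}'
cat >> h.py <<'E'
HD=np.array([.4283,.0967]);YAW=-.375
def rep():
    s=ctrl.observe();q=s["tool_rot"];d=s["eef_pos"][:2]-HD;c,n=np.cos(YAW),np.sin(YAW)
    print("head-frame TCP x,y mm",((c*d[0]+n*d[1])*1e3).round(1),((-n*d[0]+c*d[1])*1e3).round(1),"z",s["eef_pos"][2].round(4),
     "theta-target",(np.degrees(2*np.arctan2(q[1],q[0])-YAW)-90).round(2),"F",s["ft_force"].round(1),"t",s["clock"])
E
python3 -c "from h import *;rep()"
```

```text
clock: 5.27
eef_pos: [0.4767, 0.2138, 0.1812]
tool_rot: [0.32, 0.948, -0.0, -0.0]
ft_force: [-0.5, -0.7, 0.1]
width: 0.0358
finger_force: 0.0
clock: 5.68
eef_pos: [0.4748, 0.214, 0.1821]
tool_rot: [0.585, 0.811, -0.0, -0.0]
ft_force: [-0.1, 0.8, -0.9]
width: 0.0854
finger_force: 0.0
clock: 6.1
eef_pos: [0.4747, 0.214, 0.1821]
tool_rot: [0.798, 0.602, -0.0, -0.0]
ft_force: [-0.7, 0.4, -0.4]
width: 0.0852
finger_force: 0.0
clock: 6.35
eef_pos: [0.4748, 0.2141, 0.1822]
tool_rot: [0.825, 0.566, -0.0, -0.0]
ft_force: [-0.3, 0.8, 0.9]
width: 0.0854
finger_force: 0.0
head-frame TCP x,y mm 0.3 126.3 z 0.1822 theta-target 0.36 F [-0.3  0.8  0.9] t 6.35
```

```bash
python3 -m creep '{"dp":[[0,0,0.04],[0,0,0.08],[0,0,0.104],[0,0,0.104],[-0.012,0,0.104]],"turn":[0,0,0,0,0],"claw":[0,0,0,0,0]}'
python3 -m creep '{"dp":[[-0.003,0,0],[-0.006,0,0],[-0.008,0,0],[-0.010,0,0],[-0.012,0,0]],"turn":[0,0,0,0,0],"claw":[0,0,0,0,0]}'
python3 -c "from h import *;rep()"
python3 -m creep '{"dp":[[-0.001,0,0],[-0.002,0,0],[-0.003,0,0],[-0.0035,0,0],[-0.0035,0,0]],"turn":[0,0,0,0,0],"claw":[0,0,0,0,0]}'
python3 -c "from h import *;rep()"
```

```text
clock: 6.77
eef_pos: [0.4704, 0.2037, 0.0776]
tool_rot: [0.824, 0.566, -0.001, -0.0]
ft_force: [1.7, 0.5, 0.6]
width: 0.0851
finger_force: 0.0
clock: 7.18
eef_pos: [0.4677, 0.1935, 0.0803]
tool_rot: [0.825, 0.565, 0.003, -0.001]
ft_force: [-0.1, 6.3, 3.1]
width: 0.0853
finger_force: 2.5
head-frame TCP x,y mm 1.2 104.5 z 0.0803 theta-target 0.3 F [-0.1  6.3  3.1] t 7.1833
clock: 7.6
eef_pos: [0.4667, 0.1904, 0.08]
tool_rot: [0.825, 0.565, 0.003, -0.0]
ft_force: [0.4, 5.5, 3.7]
width: 0.0855
finger_force: 2.7
head-frame TCP x,y mm 1.4 101.2 z 0.08 theta-target 0.34 F [0.4 5.5 3.7] t 7.6
```

```bash
python3 -m creep '{"dp":[[-0.0015,0,0],[-0.003,0,0],[-0.0045,0,0],[-0.006,0,0],[-0.006,0,0]],"turn":[0,0,0,0,0],"claw":[0,0,0,0,0]}'
python3 -c "from h import *;rep()"
python3 -m creep '{"dp":[[-0.001,0,0],[-0.002,0,0],[-0.003,0,0],[-0.004,0,0],[-0.004,0,0]],"turn":[0,0,0,0,0],"claw":[0,0,0,0,0]}'
python3 - <<'E'
from h import *
rep();im=ctrl.camera("top");cv2.imwrite("pics/t2.png",im[...,::-1])
s=ctrl.observe();w=ctrl.camera("wrist");cv2.imwrite("pics/w6.png",w[...,::-1]);np.save("w6.npy",s,allow_pickle=True)
a=cv2.resize(im[130:220,155:255,::-1],None,fx=4,fy=4,interpolation=cv2.INTER_CUBIC)
cv2.imwrite("pics/t2c.png",np.hstack([a,cv2.resize(w[84:384,56:456,::-1],(400,360))]))
E
```

```text
clock: 8.02
eef_pos: [0.4652, 0.1848, 0.0803]
tool_rot: [0.825, 0.565, 0.004, -0.0]
ft_force: [2.0, 4.8, 4.9]
width: 0.0853
finger_force: 2.8
head-frame TCP x,y mm 2.0 95.5 z 0.0803 theta-target 0.36 F [2.  4.8 4.9] t 8.0167
clock: 8.43
eef_pos: [0.4642, 0.1815, 0.0807]
tool_rot: [0.825, 0.566, 0.004, -0.0]
ft_force: [1.9, 6.3, 5.4]
width: 0.0853
finger_force: 3.2
head-frame TCP x,y mm 2.4 92.1 z 0.0807 theta-target 0.37 F [1.9 6.3 5.4] t 8.4333
```

View pics/t2c.png

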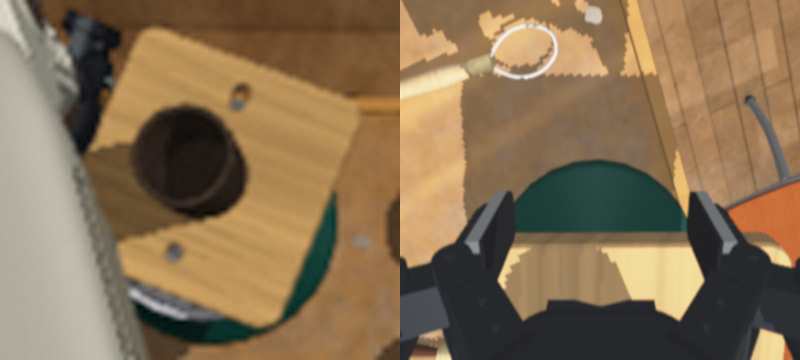

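```bash
cat >> h.py <<'E'
def hf(P):
    c,n=np.cos(YAW),np.sin(YAW);d=np.atleast_2d(P)[:,:2]-HD
    return np.c_[c*d[:,0]+n*d[:,1],-n*d[:,0]+c*d[:,1]]*1e3
def blobs(im,c,z=.099,box=(150,260,130,225)):
    x0,x1,y0,y1=box;L=cv2.resize(im[y0:y1,x0:x1],None,fx=8,fy=8,interpolation=cv2.INTER_CUBIC)
    h=cv2.cvtColor(L,cv2.COLOR_BGR2HSV);m=((h[...,1]<100)).astype(np.uint8)
    n,l,st,ce=cv2.connectedComponentsWithStats(m);out=[]
    for i in range(1,n):
        if 150<st[i,4]<2500:
            u=(ce[i]+.5)/8-.5+[x0,y0];out.append((u.round(1).tolist(),int(st[i,4]),hf(ray(c,u,z)).round(1)[0].tolist()))
    return out
E
python3 - <<'E'
from h import *
c=cam("top")
for k,o,pts,s in(("top0.png",(150,125),[(177,282),(255,122)],4.167),("t2.png",(155,130),[(174,252),(240,95)],4)):
    im=cv2.imread("pics/"+k);P=ray(c,np.array(pts)/s+o,.099);q=hf(P);d=q[1]-q[0];print(k,q.round(1).tolist(),np.hypot(*d),"mid",q.mean(0),"yaw",np.arctan2(d[1],d[0]))
    for b in blobs(im,c):print(b)
E
```

```text
top0.png [[-43.0, 15.3], [67.8, 10.2]] 110.88549242645357 mid [12.39733448 12.75134811] yaw -0.0453928276456515
([210.3, 155.5], 971, [64.1, 11.0])
([151.6, 163.1], 689, [-12.2, 144.2])
([154.4, 181.3], 2400, [-53.2, 117.8])
([245.0, 189.8], 802, [15.0, -106.8])
([192.0, 192.6], 906, [-43.2, 16.5])
t2.png [[-37.9, 0.6], [72.8, 1.6]] 110.70694748351677 mid [17.46601257  1.1192175 ] yaw 0.009328447347082105
([214.0, 155.7], 555, [67.0, 2.1])
([214.5, 175.2], 186, [20.4, -19.2])
([245.0, 189.9], 779, [15.0, -106.7])
([198.1, 193.0], 844, [-38.2, 1.5])
```

```bash
python3 -m creep '{"dp":[[0.005,0,0],[0.015,0,0],[0.015,0,-0.04],[0.015,0.02,-0.08],[0.015,0.06,-0.1]],"turn":[0,0,0,0,0],"claw":[0,0,0,0,0]}'
python3 -m creep '{"dp":[[0,0.04,0],[0,0.075,0],[0,0.108,0],[-0.04,0.108,0],[-0.08,0.108,0]],"turn":[0,0,0,0,0],"claw":[0,0,0,0,0]}'
python3 -m creep '{"dp":[[-0.026,0,0],[-0.026,0,0.03],[-0.026,0,0.07],[-0.026,0,0.1],[-0.026,0,0.1]],"turn":[0,0,0,0,0],"claw":[0,0,0,0,0]}'
python3 - <<'E'
from h import *
rep();im=ctrl.camera("top");cv2.imwrite("pics/t3.png",im[...,::-1])
for b in blobs(im[...,::-1],cam("top")):print(b)
E
```

```text
clock: 8.95
eef_pos: [0.5167, 0.1747, 0.1788]
tool_rot: [0.824, 0.567, -0.0, -0.0]
ft_force: [2.7, 0.8, 0.8]
width: 0.0855
finger_force: 0.0
clock: 9.37
eef_pos: [0.5913, 0.0592, 0.1709]
tool_rot: [0.825, 0.566, -0.003, -0.001]
ft_force: [1.4, -1.2, 0.1]
width: 0.0852
finger_force: 0.0
clock: 9.78
eef_pos: [0.5746, 0.0346, 0.0683]
tool_rot: [0.825, 0.565, -0.007, -0.003]
ft_force: [-1.4, -0.4, -1.8]
width: 0.0854
finger_force: 0.0
head-frame TCP x,y mm 158.8 -4.2 z 0.0683 theta-target 0.25 F [-1.4 -0.4 -1.8] t 9.7833
([151.6, 162.9], 898, [-11.8, 144.3])
```

```bash
python3 -m creep '{"dp":[[0,0,-0.005],[0,0,-0.005],[0,0,-0.005]],"turn":[0,0,0],"claw":[0,0,0]}'
python3 - <<'E'
from h import *
rep();s=ctrl.observe();print(s["joint_pos"].round(3));w=ctrl.camera("wrist");cv2.imwrite("pics/w7.png",w[...,::-1]);np.save("w7.npy",s,allow_pickle=True)
E
```

```text
clock: 10.08
eef_pos: [0.5829, 0.0358, 0.0838]
tool_rot: [0.825, 0.565, 0.002, 0.002]
ft_force: [0.1, -0.6, 0.7]
width: 0.0852
finger_force: 0.0
head-frame TCP x,y mm 166.2 -0.1 z 0.0838 theta-target 0.31 F [ 0.1 -0.6  0.7] t 10.0833
[ 0.061  0.511 -0.026  1.028 -0.     2.002]
```

View pics/w7.png

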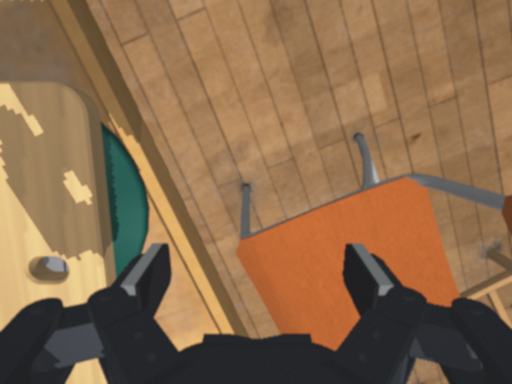

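```bash
cat >> h.py <<'E'
def look(tag):
    s=ctrl.observe();w=ctrl.camera("wrist")[...,::-1].copy();cv2.imwrite(f"pics/{tag}.png",w);np.save(tag+".npy",s,allow_pickle=True);wm(tag)
def wm(tag):
    s=np.load(tag+".npy",allow_pickle=True).item();w=cv2.imread(f"pics/{tag}.png");c=cam("wrist",s)
    h=cv2.cvtColor(w,cv2.COLOR_BGR2HSV).astype(int)
    m=((h[...,1]<70)&(h[...,2]>60)).astype(np.uint8);m[:200]=0;m[300:]=0;m[:,110:]=0
    n,l,st,ce=cv2.connectedComponentsWithStats(m)
    for i in range(1,n):
        if 60<st[i,4]<1500:print("slot?",ce[i].round(1),st[i].tolist(),"hf",[hf(ray(c,ce[i],z)).round(1)[0].tolist() for z in(.092,.1)])
    E=[]
    for r in range(130,240,10):
        row=h[r,60:150];g=np.where((row[:,0]>65)&(row[:,0]<100)&(row[:,1]>80))[0]
        if len(g):E.append((60+g[0],r))
    if len(E)>3:
        for z in(.08,.088):
            P=hf(ray(c,np.array(E,float),z));k=np.polyfit(P[:,1],P[:,0],1);print("lower +x edge z",z,"x at y=0",k[1].round(1),"slope->yaw",-k[0].round(3),"n",len(E))
E
python3 -c "
from h import *
wm('w7')"
python3 -m creep '{"dp":[[0,-0.005,0],[0,-0.01,0],[0,-0.013,0],[0,-0.0155,0],[0,-0.018,0]],"turn":[0,0,0,0,0],"claw":[0,0,0,0,0]}'
python3 -m creep '{"dp":[[0,-0.001,0],[0,-0.001,0],[0,-0.001,0]],"turn":[0,0,0],"claw":[0,0,0]}'
python3 -c "
from h import *
rep();look('w8')"
```

```text
slot? [ 55.2 263.8] [43, 256, 26, 17, 323] hf [[69.8, -0.1], [75.9, 4.6]]
lower +x edge z 0.08 x at y=0 92.8 slope->yaw -0.044 n 11
lower +x edge z 0.088 x at y=0 96.8 slope->yaw -0.044 n 11
clock: 10.55
eef_pos: [0.5649, 0.0418, 0.0816]
tool_rot: [0.825, 0.565, 0.001, 0.001]
ft_force: [3.8, -1.8, 2.3]
width: 0.0853
finger_force: 2.0
clock: 10.8
eef_pos: [0.5623, 0.0424, 0.0805]
tool_rot: [0.825, 0.565, -0.0, -0.0]
ft_force: [2.4, -0.8, 0.9]
width: 0.0857
finger_force: 0.8
head-frame TCP x,y mm 144.6 -1.5 z 0.0805 theta-target 0.29 F [ 2.4 -0.8  0.9] t 10.8
slot? [ 78.3 263.1] [65, 255, 28, 17, 374] hf [[61.2, 0.6], [66.6, 5.3]]
lower +x edge z 0.08 x at y=0 84.2 slope->yaw -0.059 n 11
lower +x edge z 0.088 x at y=0 87.6 slope->yaw -0.059 n 11
```

```bash
python3 -m creep '{"dp":[[0,-0.0015,0],[0,-0.003,0],[0,-0.004,0],[0,-0.005,0],[0,-0.005,0]],"turn":[0,0,0,0,0],"claw":[0,0,0,0,0]}'
python3 -c "
from h import *
rep();look('w9')"
python3 -m creep '{"dp":[[0,-0.0007,0],[0,-0.0014,0],[0,-0.002,0],[0,-0.002,0]],"turn":[0,0,0,0],"claw":[0,0,0,0]}'
python3 -c "
from h import *
rep();look('w10')"
```

```text
clock: 11.27
eef_pos: [0.5571, 0.0442, 0.0802]
tool_rot: [0.825, 0.565, -0.001, -0.001]
ft_force: [0.7, 0.3, 0.3]
width: 0.0852
finger_force: 0.0
head-frame TCP x,y mm 139.1 -1.7 z 0.0802 theta-target 0.29 F [0.7 0.3 0.3] t 11.2667
slot? [ 79.  262.9] [66, 255, 28, 17, 348] hf [[56.1, 0.6], [61.5, 5.4]]
lower +x edge z 0.08 x at y=0 78.8 slope->yaw -0.061 n 11
lower +x edge z 0.088 x at y=0 82.1 slope->yaw -0.061 n 11
clock: 11.65
eef_pos: [0.556, 0.0449, 0.0806]
tool_rot: [0.825, 0.565, -0.0, -0.0]
ft_force: [-0.5, -1.1, -0.3]
width: 0.0856
finger_force: 0.0
head-frame TCP x,y mm 137.8 -1.5 z 0.0806 theta-target 0.29 F [-0.5 -1.1 -0.3] t 11.65
slot? [ 85.9 264.1] [74, 257, 26, 16, 313] hf [[57.7, 0.0], [62.9, 4.8]]
lower +x edge z 0.08 x at y=0 79.2 slope->yaw -0.03 n 11
lower +x edge z 0.088 x at y=0 82.5 slope->yaw -0.03 n 11
```

```bash
python3 -m creep '{"dp":[[0,0.01,0],[0,0.03,0],[0,0.03,-0.04],[0,0.03,-0.08],[0,0.03,-0.12]],"turn":[0,0,0,0,0],"claw":[0,0,0,0,0]}'
python3 -m creep '{"dp":[[0,0,-0.04],[0,0,-0.07],[0,-0.03,-0.07],[0,-0.07,-0.07],[0,-0.11,-0.07]],"turn":[0,0,0,0,0],"claw":[0,0,0,0,0]}'
python3 -m creep '{"dp":[[0,-0.03,0],[0.03,-0.06,0],[0.03,-0.06,0],[0.03,-0.06,0],[0.03,-0.06,0]],"turn":[0,0,0,0,0],"claw":[0,0,0,0,0]}'
python3 - <<'E'
from h import *
rep();s=ctrl.observe();w=ctrl.camera("wrist")[...,::-1].copy();cv2.imwrite("pics/w11.png",w);np.save("w11.npy",s,allow_pickle=True);c=cam("wrist",s)
t=[("ha",-55,0,.092),("hb",55,0,.092),("c++",80,80,.092),("c-+",-80,80,.092),("c--",-80,-80,.092),("c+-",80,-80,.092)]
cx,n=np.cos(YAW),np.sin(YAW)
for k,x,y,z in t:
    print(k,proj(c,[HD[0]+(cx*x-n*y)/1e3,HD[1]+(n*x+cx*y)/1e3,z]).round(1)[0])
E
```

```text
clock: 12.12
eef_pos: [0.5836, 0.0337, 0.2002]
tool_rot: [0.825, 0.565, -0.002, -0.001]
ft_force: [1.0, -0.6, -0.6]
width: 0.0858
finger_force: 0.0
clock: 12.53
eef_pos: [0.4814, 0.0738, 0.271]
tool_rot: [0.826, 0.564, 0.001, 0.0]
ft_force: [-0.3, 0.5, 0.0]
width: 0.0851
finger_force: 0.0
clock: 12.95
eef_pos: [0.4368, 0.1235, 0.2709]
tool_rot: [0.825, 0.565, 0.0, 0.0]
ft_force: [0.5, -0.3, -0.7]
width: 0.0853
finger_force: 0.0
head-frame TCP x,y mm -1.9 28.1 z 0.2709 theta-target 0.35 F [ 0.5 -0.3 -0.7] t 12.95
ha [209.1 197.9]
hb [308.  198.4]
c++ [336.5 125. ]
c-+ [181.8 124.1]
c-- [190.9 261.6]
c+- [325.1 262.2]
```

```bash
python3 - <<'E'
import cv2
w=cv2.imread("pics/w11.png");cv2.imwrite("pics/w11c.png",cv2.resize(w[105:285,150:370],None,fx=3.3,fy=3.3,interpolation=cv2.INTER_CUBIC))
E
```

```text
(no output)
```

View pics/w11c.png

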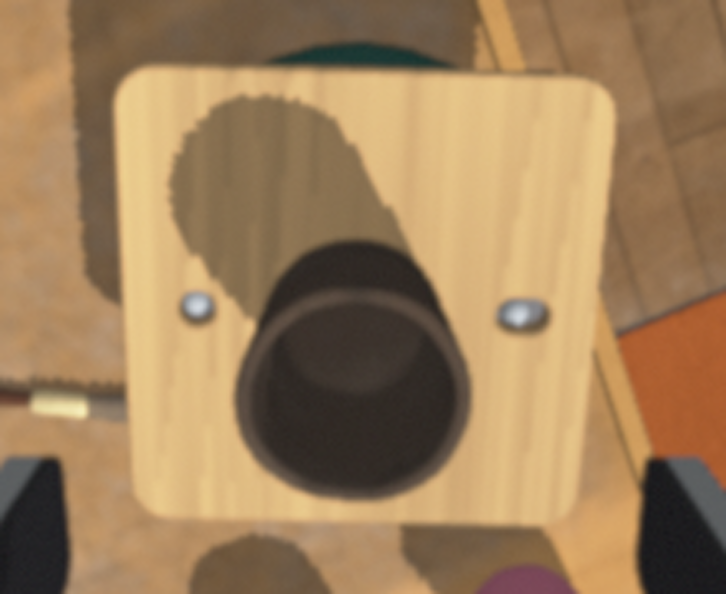

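```bash
cat > edge.py <<'E'
from h import *
def edges(tag,box=((200,320),(140,245))):
    s=np.load(tag+".npy",allow_pickle=True).item();c=cam("wrist",s);w=cv2.imread(f"pics/{tag}.png");h=cv2.cvtColor(w,cv2.COLOR_BGR2LAB).astype(float)
    # bright-yellow bat top: steepest L change when crossing the expected border
    L=cv2.GaussianBlur(h[...,0],(3,3),0);B=cv2.GaussianBlur(h[...,2],(3,3),0)
    cx,n=np.cos(YAW),np.sin(YAW)
    wp=lambda x,y,z:np.c_[HD[0]+(cx*x-n*y)/1e3,HD[1]+(n*x+cx*y)/1e3,np.full(len(x),z)]
    lines=[]
    for ax,sg in((0,1),(0,-1),(1,1),(1,-1)):
        t=np.linspace(-60,60,41);pts=[]
        for q in t:
            o=np.linspace(72,88,65)*sg;X=wp(o,np.full(65,q),.092) if ax==0 else wp(np.full(65,q),o,.092)
            uv=proj(c,X).astype(np.float32);v=cv2.remap(L.astype(np.float32),uv[:,:1],uv[:,1:],1)[:,0]
            g=np.abs(v[4:]-v[:-4]);i=g.argmax()+2
            if g.max()>12:pts.append((q,o[i]))
        p=np.array(pts);k=np.polyfit(p[:,0],p[:,1],1)
        for _ in range(3):
            r=p[:,1]-np.polyval(k,p[:,0]);p=p[np.abs(r)<1.0+1e-9] if (np.abs(r)<1).sum()>8 else p;k=np.polyfit(p[:,0],p[:,1],1)
        print("xy"[ax],sg,"offset",k[1].round(2),"slope",k[0].round(4),"n",len(p),"res",np.std(p[:,1]-np.polyval(k,p[:,0])).round(2))
edges("w11")
E
python3 edge.py
```

```text
x 1 offset 80.08 slope 0.0148 n 27 res 0.33
x -1 offset -79.66 slope 0.0141 n 38 res 0.37
y 1 offset 78.75 slope -0.0205 n 40 res 0.47
y -1 offset -79.69 slope -0.0039 n 32 res 5.14
```

```bash
python3 - <<'E'
from h import *
s=np.load("w11.npy",allow_pickle=True).item();c=cam("wrist",s)
print("pot",hf(ray(c,(257,224.7),.162)),"holes",hf(ray(c,[(209.7,197.7),(308.2,200.5)],.092)))
print(ctrl.finish_job())
E
```

```text
pot [[-1.88014198 -1.9059589 ]] holes [[-54.36368951   0.19831895]
 [ 55.40851253  -2.47607009]]
the job is handed in; nothing more can be done
None
```

The bat now lies flat on the wheel head with both holes over their pins, and the pot is still standing about 3 mm off the wheel's centre, untouched; I handed the job in at about 13 s, and it gave no verdict.

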